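# Unlock the jar carousel, bring the square jar to its price ticket and hold it there

## Robot

A 7-joint arm with a two-finger parallel gripper is mounted at the origin on the work surface. World frame = base frame: x ahead of the robot, y to its left, z up, the work surface at z = 0. Lengths are in m, angles in rad, forces in N, time in s.
With the tool pointing down it reaches from about 0.425 to 1.025 m from the base axis. Payload 9.4 kg.
Tool frame: the origin (TCP) lies between the finger pads; the fingertips stand 8 mm ahead of it and the grasp point (between the pads) lies 11 mm behind it; z points along the fingers, y is the direction in which the jaws open and shut (so a half turn about z gives the same grasp; the last joint's range is limited). The gripper opens to 93 mm and grips with 3 to 60 N. Pads are 15 mm wide; open, the fingers measure 128 mm over their backs; the gripper's body (75 mm by 188 mm) begins 65 mm behind the grasp point.
Start: joints at [1.197, 0.599, -0.003, 1.599, 0.002, 0.943, -0.08], TCP at [0.212, -0.693, 0.227] pointing down, gripper open.
Joint ranges: [-2.57, 2.57], [-0.35, 1.97], [-1.29, 1.29], [0.11, 2.56], [-1.05, 4.19], [0.11, 1.86], [-2.63, 2.63]. Speed limits (rad/s): [2.22, 2.22, 3.01, 3.01, 3.14, 3.14, 3.14].

## Interface

Orientations are given as [roll, pitch, yaw] about the fixed x, y, z axes, in that order (R = Rz(yaw) Ry(pitch) Rx(roll)).
In Python, from rig import sensors, snapshot, camera_info, ticket gives the robot as it stands. The module is installed in compiled form; this text tells all that it offers.
- The arm moves only by the tool play_rows, never from a script. Its argument "motion" is a list of rows, each a list of 7 numbers: the shift along the tool's x, y, z in mm, then the turn, a rotation vector about the tool's x, y, z in rad, then the opening, from 0 (shut) to 1 (fully open). In form: [[x, y, z, ax, ay, az, fingers], ...]. A call has 1 to 10 rows; each row shifts and turns the commanded pose from where the row before left it, along the tool's axes as they then stand; what a row does not reach is not made up. A row lasts 1/12 s, in which the tool goes at most 41.7 mm and 7.16 degrees, less where a joint would pass 70% of its speed; a pose out of reach is approached as far as the arm can. A call is refused whole if a number of a shift passes 41.7 or a number of a turn 0.125, either way. A call with a gripper value outside its range is refused whole. The fingers move at their own pace and stop on an object; the grip force is fixed at half the most. Time passes only in rows, so rows that do not move let the fingers close. It gives the time, the measured TCP pose, the force and the opening at its end, in the units of the state.
- sensors.get_state(): the state, without advancing time (a new reading comes with each control period).
- snapshot(name): name is "scene" or "top"; returns the picture (400x640x3 uint8, red, green, blue); there is no depth.
- camera_info(name): a dict with "fx", "fy", "cx", "cy" (pixels), "R" (3x3) and "t" (3): a world point X has camera coordinates R X + t. Camera axes: x right, y down, z forward; pixel columns grow to the right and rows downward; lengths in m; the calibration is good to about 2 mm. A picture is of the moment at which its call begins. camera_info takes no time and is no camera call.
- ticket.hand_in(): hands the job in, once; it reports no verdict.
The state is a dict: "t": time; "q": joint angles; "dq": joint speeds; "joint_efforts": joint torques, N m; "eef_pos": TCP position; "eef_rot": TCP orientation; "force": force on the tool from outside, world axes, zero at the start; "ft_torque": the same for the moment, N m; "width": finger opening in m.
Only numpy, scipy, OpenCV 4.12 (cv2) and the standard library are available. Lean on these libraries where they do the work, as an engineer would, in place of code of your own. Each camera call takes 0.05 s, during which the arm holds its last target.

## Task

The candle-jar carousel on the stall is still locked for carrying, and the price ticket on the front of its base belongs to the one square jar. Press the catch's thumb pad right down so that the catch tips over and stays up, then turn the carousel until the square jar stands squarely behind the ticket, and finish with the carousel's T-handle gripped, holding it still there while I tie on the tag: do not let go. Do not touch the jars, keep them all standing on their seats, and leave everything else on the stall where it is.

Things in the scene. Friction and masses are not known exactly. Their poses are not given: they have to be found in the camera images.
- stand: Fixed base of the jar carousel: wooden board 330 x 330 mm, top 18 mm above the table. Origin at table height under its centre, on the carousel's vertical axis; +x points to the front of the carousel, the side with the price ticket, which looks away from the robot (turned up to 0.5 rad clockwise or 0.15 anticlockwise); z up.
- ticket (a point): Middle of the top edge of the blank price ticket, a white card 76 mm wide standing in a dark wooden holder at the middle of the base's front edge, 158 mm from the carousel's axis and 80 mm above the table.
- carousel (a joint): Angle of the disc on the base, rad: 0 at the start, growing anticlockwise from above, no end stops. Disc 260 mm across, top 42 mm above the table, six cork seats 60 degrees apart, centres 90 mm from the axis. Free, it turns easily (0.04 N m friction) and stays where left; with the catch down it cannot turn more than about 0.02 rad.
- handle: Dark wooden T-handle bar of the carousel, level, 90 long x 18 thick x 26 mm high, on the carousel's axis on a 14 mm steel post. Origin at the bar's centre, 192 mm above the table; x along the bar, y across its 18 mm. Turns with the disc; at carousel angle 0 the bar lies along the base's x. The jars' tops are 122 mm above the table.
- catch (a joint): Angle of the transit catch (a rocker), rad: 0 = its tooth down between the cheeks of the one steel keeper on the disc's edge, carousel locked; 0.6 = thumb pad fully down, tooth lifted, carousel free. An over-centre spring drives it to the nearer end: past 0.3 it snaps over and stays. Tipping it takes about 4 N down on the pad.
- catch_pad (a point): Centre of the top of the catch's black thumb pad, 26 (radial) x 32 mm, at the base's rear left corner: 199 mm from the axis, 135 degrees anticlockwise from the front. Level pivot across the radius, 172 mm from the axis, 60 mm above the table. Pad centre 73 mm above the table, sloping up outwards 0.35 rad at catch 0; 56 mm, sloping down 0.25 rad at 0.6.
- jar_square: The only square candle jar, white stoneware with a flat square wooden lid, 54 x 54 mm (lid 56 x 56), 78 mm high, about 0.25 kg, loose on one of the carousel's cork seats, at any turn about its own axis. At the start it is on one of the five seats that are not at the front. Origin under its centre, 44 mm above the table.
- jar_a: A round candle jar, white stoneware with a flat round wooden lid, 60 mm across, 78 mm high, about 0.25 kg, loose on a cork seat of the carousel. Origin under its centre.
- jar_b: A round candle jar, white stoneware with a flat round wooden lid, 60 mm across, 78 mm high, about 0.25 kg, loose on a cork seat of the carousel. Origin under its centre.
- jar_c: A round candle jar, white stoneware with a flat round wooden lid, 60 mm across, 78 mm high, about 0.25 kg, loose on a cork seat of the carousel. Origin under its centre.
- jar_d: A round candle jar, white stoneware with a flat round wooden lid, 60 mm across, 78 mm high, about 0.25 kg, loose on a cork seat of the carousel. Origin under its centre.
- jar_e: A round candle jar, white stoneware with a flat round wooden lid, 60 mm across, 78 mm high, about 0.25 kg, loose on a cork seat of the carousel. Origin under its centre. At the start it stands on the front seat.
- tealight: Loose tea light in a metal cup, 38 mm across, 16 mm high, on the base's front right corner. Origin under its centre.
- coasters: Loose stack of five round coasters, 98 mm across, 30 mm high, on the table to the right of the carousel. Origin under its centre.
- cork_bottle: Small green corked bottle, 52 mm across, 123 mm high, on the table to the right of the carousel. Origin under its centre.
- wood_slices: Loose pile of three round wood slices, about 86 mm across, 36 mm high, on the table to the right of the carousel. Origin under the lowest slice.
- brush_pot: Terracotta pot 76 mm across, 95 mm high, with wooden sticks that rise to about 190 mm, on the table to the left of the carousel. Origin under its centre.
- gift_box: Cardboard gift box 89 x 89 mm, 51 mm high, on the table to the left of the carousel. Origin under its centre.
- peg_doll: Turned wooden peg doll, 38 mm across, 70 mm high, on the table far to the right of the carousel. Origin under its centre.
Mind the look-alikes: they are no part of the job. Leave any orange or purple look-alike of the jar_d alone.

How it is judged:
By the outcome, as a careful person would: the job done as asked, in the order asked, and still so for the second after the job is handed in, while the arm keeps its last pose, push and grip.
It also fails if it takes over 64 s, if anything falls off the work surface, if the arm or the gripper's body presses on something with over 40 N, if the wrist force passes 120 N, or if a joint passes its speed limit or range.

## Working session

There is one attempt and no reset: what is moved stays moved. The work goes in short steps, Python scripts to look and compute and a tool call to move; the robot and the scene stay as the last step left them, time stands still between calls to the robot, and variables do not carry over. Pictures are saved under pics/ and viewed, and the job is handed in when it is done.

Besides the shell and the picture viewer there is one more tool, called after "Call:" as name(argument=value, ...) on one line, values as JSON. play_rows: Moves the arm, as the interface text tells. Its arguments: {"type":"object","properties":{"motion":{"type":"array","items":{"type":"array","items":{"type":"number"}}}},"required":["motion"]}

```bash
mkdir -p pics; ls; python3 - <<'E'
from rig import sensors, snapshot, camera_info
import cv2, numpy as np
np.set_printoptions(precision=4,suppress=True)
print(sensors.get_state())
for n in ("scene","top"):
    im=snapshot(n); cv2.imwrite(f"pics/{n}0.png",im[:,:,::-1]); print(n,camera_info(n))
E
```

```text
pics
{'t': 0.0, 'q': array([ 1.1973,  0.6001, -0.0025,  1.6001,  0.0018,  0.9429, -0.0798]), 'dq': array([-0.0004,  0.0001,  0.0007,  0.0027,  0.0001, -0.0004,  0.0002]), 'joint_efforts': array([ -0.0011, -76.5081,   1.4968, -25.2357,  -0.0525,   0.0168,
         0.0002]), 'eef_pos': array([ 0.2119, -0.6929,  0.2258]), 'eef_rot': array([-3.1401,  0.0002,  0.2968]), 'force': array([ 0.2168, -0.3463, -0.4332]), 'ft_torque': array([-0.0143,  0.0232, -0.0009]), 'width': 0.09250998173867535}
scene {'fx': 476.1391899716392, 'fy': 476.1391899716392, 'cx': 325.6368602950503, 'cy': 197.55506683448496, 'R': array([[ 0.8289,  0.5593, -0.0095],
       [ 0.3621, -0.5495, -0.753 ],
       [-0.4263,  0.6207, -0.658 ]]), 't': array([-0.4574, -0.1122,  1.7141])}
top {'fx': 417.74085342119065, 'fy': 417.74085342119065, 'cx': 315.5573388125903, 'cy': 198.4953384814417, 'R': array([[-0.0233, -0.9996, -0.0178],
       [-0.9862,  0.0259, -0.1632],
       [ 0.1636,  0.0137, -0.9864]]), 't': array([0.0055, 0.5915, 1.1328])}
```

View pics/scene0.png

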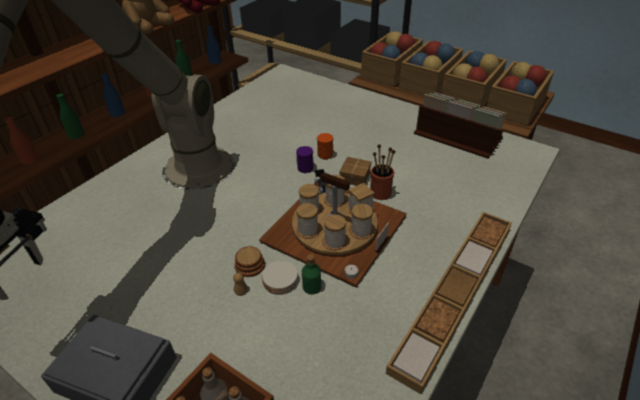

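View pics/top0.png

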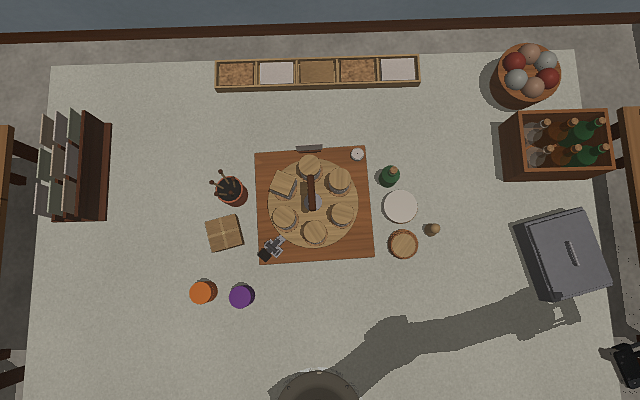

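The top picture shows the carousel around (313,204), the ticket at (309,148), the catch at about (270,248) and the handle at about (311,192). The square-lidded jar seems to be at (283,184). I'll enlarge both views to check it.

```bash
python3 - <<'E'
import cv2
a=cv2.imread("pics/top0.png")[135:275,240:390]; cv2.imwrite("pics/topc.png",cv2.resize(a,None,fx=4,fy=4,interpolation=cv2.INTER_CUBIC))
a=cv2.imread("pics/scene0.png")[155:285,255:415]; cv2.imwrite("pics/scenec.png",cv2.resize(a,None,fx=4.5,fy=4.5,interpolation=cv2.INTER_CUBIC))
E
```

```text
(no output)
```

View pics/topc.png

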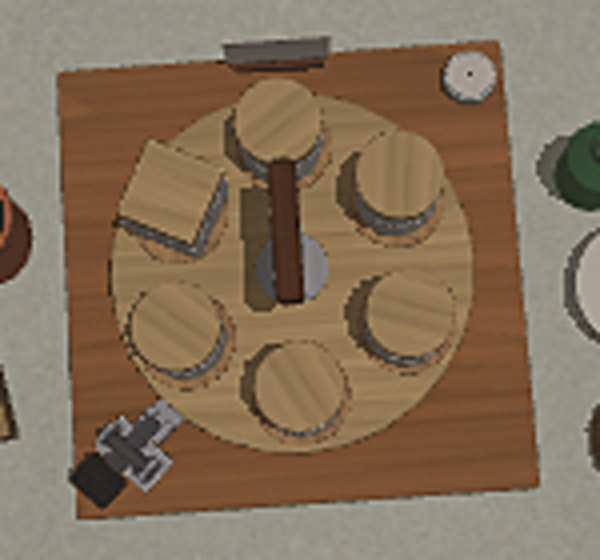

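View pics/scenec.png

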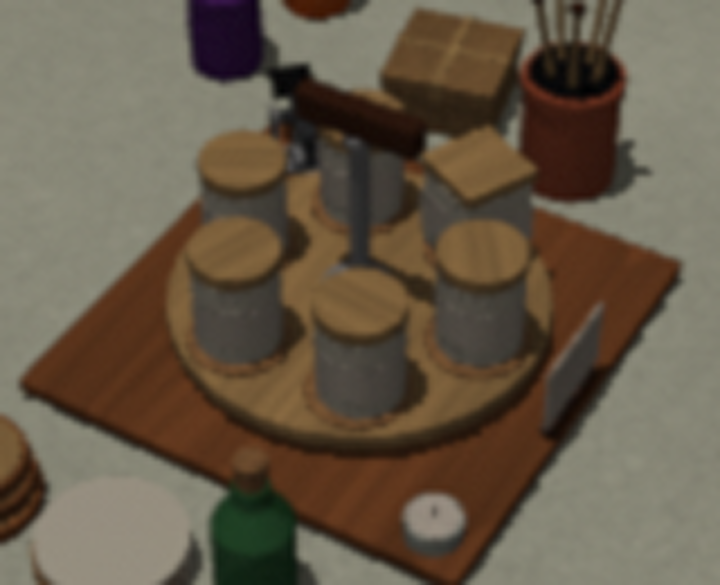

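The enlarged crop confirms it. Six jars stand on the seats, and only the one at top-view (283,184), scene view (361,193), has a square lid. It stands one seat (60°) anticlockwise of the front. The orange and purple ones at (202,292) and (240,296) are off the carousel and are not the jar I want. Next I'll measure the base pose.

```bash
cat > h.py <<'E'
import numpy as np, cv2
from rig import sensors, snapshot, camera_info
np.set_printoptions(precision=4,suppress=True)
def ray(n,p,z):
    c=camera_info(n); R=np.array(c["R"]);t=np.array(c["t"])
    p=np.atleast_2d(np.asarray(p,float))
    d=np.c_[(p[:,0]-c["cx"])/c["fx"],(p[:,1]-c["cy"])/c["fy"],np.ones(len(p))]@R
    o=-R.T@t
    return o+d*((z-o[2])/d[:,2])[:,None]
def proj(n,X):
    c=camera_info(n); Y=np.atleast_2d(X)@np.array(c["R"]).T+np.array(c["t"])
    return np.c_[Y[:,0]/Y[:,2]*c["fx"]+c["cx"],Y[:,1]/Y[:,2]*c["fy"]+c["cy"]]
E
python3 - <<'E'
from h import *
im=cv2.imread("pics/top0.png"); hsv=cv2.cvtColor(im,cv2.COLOR_BGR2HSV)
def show(x,y): print(x,y,hsv[y,x])
for p in [(262,160),(340,250),(365,220),(320,240),(311,185),(330,205),(265,254),(100,30),(313,200),(265,200)]: show(*p)
# board outline
m=cv2.inRange(hsv,(0,90,40),(14,255,200)); m[:, :250]=0; m[:,378:]=0; m[:140]=0; m[268:]=0
m=cv2.morphologyEx(m,cv2.MORPH_OPEN,np.ones((3,3)))
c=max(cv2.findContours(m,0,2)[0],key=cv2.contourArea)
h=cv2.convexHull(c); 
rp=ray("top",h[:,0],0.018)[:,:2]
r=cv2.minAreaRect((rp*1000).astype(np.float32)); print("board rect mm",r)
print(cv2.boxPoints(r))
cv2.imwrite("pics/mb.png",m)
# handle
m2=cv2.inRange(hsv,(0,60,15),(14,255,75)); m2[:, :300]=0; m2[:,325:]=0; m2[:172]=0; m2[215:]=0
c=max(cv2.findContours(m2,0,2)[0],key=cv2.contourArea)
r=cv2.minAreaRect((ray("top",c[:,0],0.205)[:,:2]*1000).astype(np.float32)); print("handle",r)
E
```

```text
262 160 [ 12 144 113]
340 250 [ 12 148 119]
365 220 [ 13 150 119]
320 240 [ 18 113 154]
311 185 [ 12 138  72]
330 205 [ 16 121  78]
265 254 [13 44 41]
100 30 [ 11 181  52]
313 200 [ 10 144  76]
265 200 [ 13 151 120]
board rect mm ((582.5308227539062, -0.4953155517578125), (328.4322814941406, 327.65966796875), 2.549091339111328)
[[ 411.1908  155.8688]
 [ 425.7635 -171.4666]
 [ 753.8708 -156.8595]
 [ 739.2981  170.476 ]]
handle ((581.0589599609375, -0.2969169616699219), (88.01396179199219, 17.7279052734375), 1.6513392925262451)
```

```bash
python3 - <<'E'
from h import *
c=np.array([.5818,-.0004]); yaw=.042
def P(r,a,z): return np.array([c[0]+r*np.cos(yaw+a),c[1]+r*np.sin(yaw+a),z])
pts={'ticket':P(.158,0,.08),'pad':P(.199,np.radians(135),.073),'hand':np.r_[c,.205],'handF':P(.045,0,.205),'handR':P(-.045,0,.205)}
for i,a in enumerate(range(0,360,60)): pts[f'jar{a}']=P(.09,np.radians(a),.122)
print(pts['pad'])
for n,(f,x0,y0,w,h) in {'top':(4,240,135,150,140),'scene':(4.5,255,155,160,130)}.items():
    im=cv2.imread(f"pics/{n}0.png")[y0:y0+h,x0:x0+w]; im=cv2.resize(im,None,fx=f,fy=f,interpolation=cv2.INTER_CUBIC)
    for k,v in pts.items():
        u=(proj(n,v)[0]-[x0,y0]+.5)*f; cv2.drawMarker(im,tuple(int(q) for q in u),(0,0,255),0,10,2)
    cv2.imwrite(f"pics/{n}chk.png",im)
# pot / sticks
print("pot",ray("top",[[230,190],[211,183],[222,171],[245,190]],.1)[:,:2], ray("top",[[211,183],[222,171]],.19)[:,:2])
E
```

```text
[0.4353 0.1343 0.073 ]
pot [[0.6125 0.2225]
 [0.6334 0.2748]
 [0.6662 0.2451]
 [0.6114 0.1816]] [[0.6144 0.2506]
 [0.6445 0.2233]]
```

View pics/topchk.png

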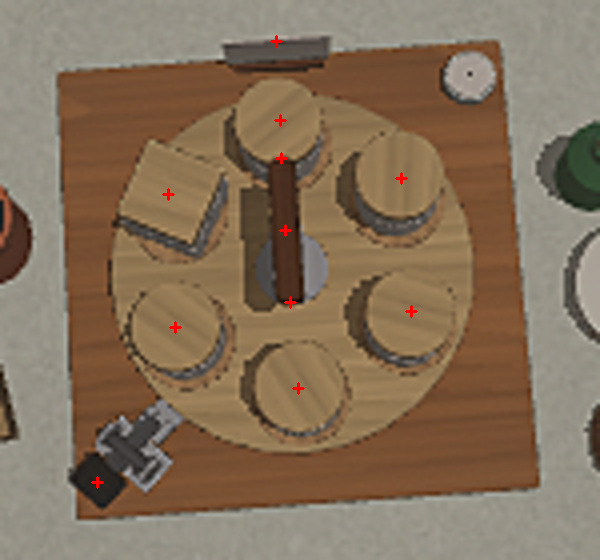

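View pics/scenechk.png

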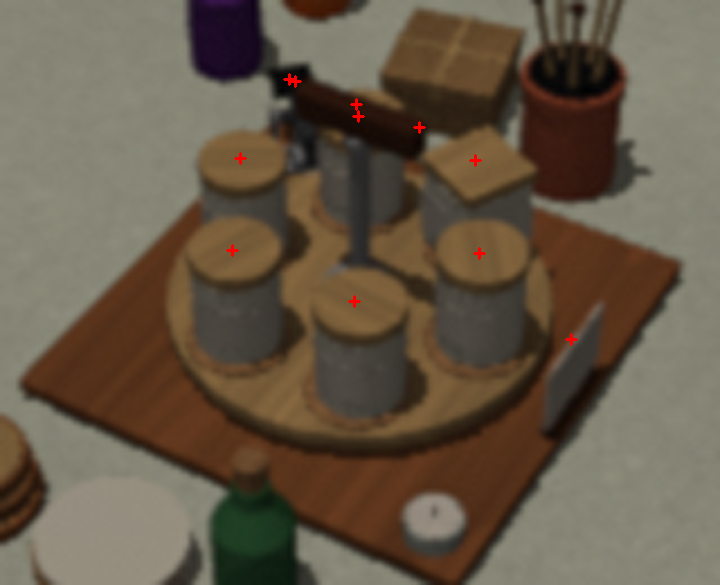

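The model agrees with both views: the marks lie on the pad, ticket, handle and jar lids. The axis is at (0.582, 0) with yaw 0.042, and the pad is at (0.435, 0.134). I'll start by raising the arm and moving toward the pad with the fingers closed.

Call:
play_rows(motion=[[20,-22,-4,0,0,0,0],[20,-22,-4,0,0,0,0],[20,-22,-4,0,0,0,0],[20,-22,-4,0,0,0,0],[20,-22,-4,0,0,0,0],[20,-22,-4,0,0,0,0],[20,-22,-4,0,0,0,0],[20,-22,-4,0,0,0,0],[20,-22,-4,0,0,0,0],[20,-22,-4,0,0,0,0]])

```text
t: 0.93
eef_pos: [0.3392, -0.4229, 0.2666]
eef_rot: [-3.141, 0.0, 0.297]
force: [-0.5, -1.5, -0.7]
width: 0.0305
```

Call:
play_rows(motion=[[20,-22,0,0,0,0,0],[20,-22,0,0,0,0,0],[20,-22,0,0,0,0,0],[20,-22,0,0,0,0,0],[20,-22,0,0,0,0,0],[20,-22,0,0,0,0,0],[20,-22,0,0,0,0,0],[20,-22,0,0,0,0,0],[20,-22,0,0,0,0,0],[20,-22,0,0,0,0,0]])

```text
t: 1.77
eef_pos: [0.4661, -0.1542, 0.2665]
eef_rot: [-3.141, 0.0, 0.297]
force: [0.6, -0.6, 0.3]
width: 0.0001
```

Call:
play_rows(motion=[[5.5,-28.8,0,0,0,0,0],[5.5,-28.8,0,0,0,0,0],[5.5,-28.8,0,0,0,0,0],[5.5,-28.8,0,0,0,0,0],[5.5,-28.8,0,0,0,0,0],[5.5,-28.8,0,0,0,0,0],[5.5,-28.8,0,0,0,0,0],[5.5,-28.8,0,0,0,0,0],[5.5,-28.8,0,0,0,0,0],[5.5,-28.8,0,0,0,0,0]])

```text
t: 2.6
eef_pos: [0.4336, 0.1372, 0.2665]
eef_rot: [3.141, 0.0, 0.297]
force: [-0.1, -0.2, -0.2]
width: 0.0006
```

Call:
play_rows(motion=[[0,0,5,0,0,-0.12,0],[0,0,5,0,0,-0.12,0],[0,0,5,0,0,-0.12,0],[0,0,5,0,0,-0.12,0],[0,0,5,0,0,-0.12,0],[0,0,5,0,0,-0.12,0],[0,0,5,0,0,-0.12,0],[0,0,5,0,0,-0.12,0],[0,0,5,0,0,-0.12,0],[0,0,5,0,0,-0.12,0]])

```text
t: 3.43
eef_pos: [0.434, 0.1359, 0.2162]
eef_rot: [-3.141, 0.0, 1.503]
force: [-0.7, 0.1, 0.0]
width: 0.0005
```

Call:
play_rows(motion=[[0,0,5,0,0,-0.12,0],[0,0,5,0,0,-0.12,0],[0,0,5,0,0,-0.12,0],[0,0,5,0,0,-0.12,0],[0,0,5,0,0,-0.12,0],[0,0,5,0,0,-0.12,0],[0,0,5,0,0,-0.12,0],[0,0,0,0,0,-0.061,0],[0,0,0,0,0,0,0]])

```text
t: 4.18
eef_pos: [0.4339, 0.1356, 0.1811]
eef_rot: [-3.141, -0.001, 2.4]
force: [0.3, -0.2, 1.0]
width: 0.0002
```

Call:
play_rows(motion=[[0,0,15,0,0,0,0],[0,0,15,0,0,0,0],[0,0,15,0,0,0,0],[0,0,15,0,0,0,0],[0,0,15,0,0,0,0],[0,0,10,0,0,0,0],[0,0,0,0,0,0,0],[0,0,0,0,0,0,0]])

```text
t: 4.85
eef_pos: [0.434, 0.1361, 0.0965]
eef_rot: [-3.141, -0.0, 2.397]
force: [-0.8, -0.3, 0.2]
width: 0.0004
```

```bash
python3 - <<'E'
from h import *
for n,(f,x0,y0,w,h) in {'top':(4,240,180,150,100),'scene':(4,255,115,150,130)}.items():
    im=snapshot(n)[:,:,::-1]; im=cv2.resize(np.ascontiguousarray(im[y0:y0+h,x0:x0+w]),None,fx=f,fy=f,interpolation=cv2.INTER_CUBIC); cv2.imwrite(f"pics/{n}1.png",im)
E
```

```text
(no output)
```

View pics/scene1.png

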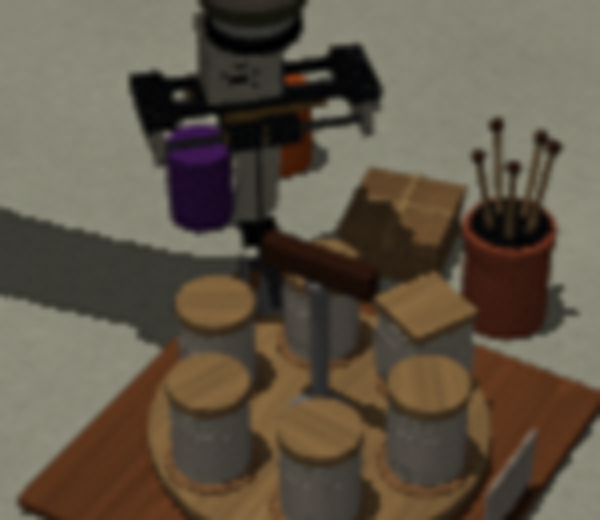

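View pics/top1.png

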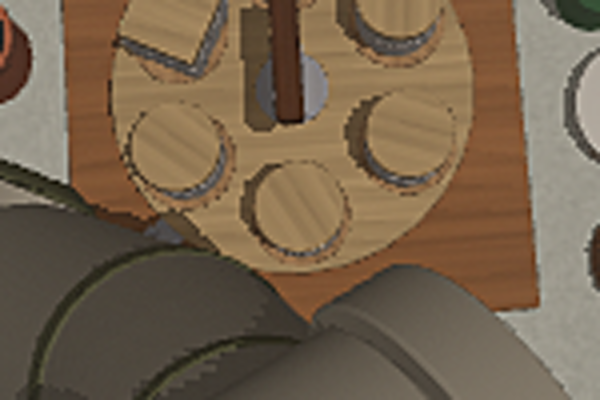

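The fingertips are just above the pad at scene view (255,175). The gripper body stays above 0.13 m, clear of the purple look-alike. I'll press slowly.

Call:
play_rows(motion=[[0,0,4,0,0,0,0],[0,0,4,0,0,0,0],[0,0,3,0,0,0,0],[0,0,3,0,0,0,0],[0,0,2,0,0,0,0],[0,0,2,0,0,0,0],[0,0,0,0,0,0,0]])

```text
t: 5.53
eef_pos: [0.4341, 0.1361, 0.0783]
eef_rot: [-3.141, -0.0, 2.398]
force: [-0.7, 0.2, 1.3]
width: 0.0006
```

Call:
play_rows(motion=[[0,0,2,0,0,0,0],[0,0,2,0,0,0,0],[0,0,2,0,0,0,0],[0,0,2,0,0,0,0],[0,0,1,0,0,0,0],[0,0,0,0,0,0,0],[0,0,0,0,0,0,0]])

```text
t: 6.12
eef_pos: [0.4342, 0.1359, 0.0695]
eef_rot: [-3.141, -0.0, 2.398]
force: [-0.1, -0.6, 0.2]
width: 0.0006
```

Call:
play_rows(motion=[[0,0,2,0,0,0,0],[0,0,1,0,0,0,0],[0,0,1,0,0,0,0],[0,0,0,0,0,0,0],[0,0,0,0,0,0,0]])

```text
t: 6.53
eef_pos: [0.4343, 0.1359, 0.0658]
eef_rot: [3.141, 0.001, 2.398]
force: [0.1, -0.5, 6.3]
width: 0.0007
```

Call:
play_rows(motion=[[0,0,1,0,0,0,0],[0,0,0,0,0,0,0],[0,0,0,0,0,0,0]])

```text
t: 6.78
eef_pos: [0.4344, 0.1359, 0.0653]
eef_rot: [3.141, 0.001, 2.398]
force: [-1.7, -1.2, 15.9]
width: 0.0011
```

Call:
play_rows(motion=[[0,0,-8,0,0,0,0],[0,0,-15,0,0,0,0],[0,0,-25,0,0,0,0],[0,0,-30,0,0,0,0],[0,0,-30,0,0,0,0],[0,0,-30,0,0,0,0],[0,0,-30,0,0,0,0],[0,0,-15,0,0,0,0],[0,0,0,0,0,0,0]])

```text
t: 7.53
eef_pos: [0.4355, 0.1365, 0.2505]
eef_rot: [3.137, 0.003, 2.397]
force: [-0.1, -0.2, 0.4]
width: 0.0004
```

The force rose to 16 N at the end stop, with the tip at 0.057 m. I'll check that the catch has stayed over.

```bash
python3 - <<'E'
from h import *
print(sensors.get_state()['eef_pos'],sensors.get_state()['eef_rot'])
a=cv2.imread("pics/scene0.png"); im=np.ascontiguousarray(snapshot("scene")[:,:,::-1]); cv2.imwrite("pics/scene2full.png",im)
x0,y0,w,h=295,150,60,55
z=np.hstack([cv2.resize(i[y0:y0+h,x0:x0+w],None,fx=6.5,fy=6.5,interpolation=cv2.INTER_CUBIC) for i in (a,im)])
cv2.imwrite("pics/scene2.png",cv2.convertScaleAbs(z,alpha=1.8))
E
```

```text
[0.4355 0.1365 0.2505] [3.1375 0.0032 2.3971]
```

View pics/scene2.png

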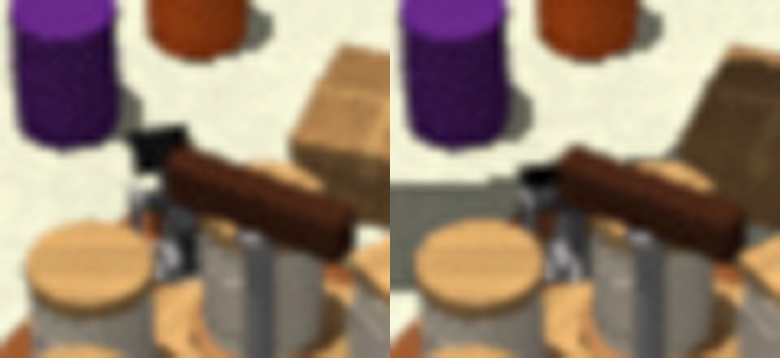

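On the right, the black pad at (540,180) now sits lower than before at (155,148), so the catch stays tipped. The tool is clear, so I'll turn it to the handle's direction with the fingers open, then move over the handle.

Call:
play_rows(motion=[[0,0,0,0,0,-0.11,1],[0,0,0,0,0,-0.11,1],[0,0,0,0,0,-0.11,1],[0,0,0,0,0,-0.11,1],[0,0,0,0,0,-0.11,1],[0,0,0,0,0,-0.11,1],[0,0,0,0,0,-0.12,1],[0,0,0,0,0,0,1],[0,0,0,0,0,0,1]])

```text
t: 8.33
eef_pos: [0.4338, 0.1356, 0.2465]
eef_rot: [3.141, -0.002, -3.109]
force: [0.9, 0.5, -0.3]
width: 0.0558
```

Call:
play_rows(motion=[[-17.6,-17.8,0,0,0,0,1],[-17.6,-17.8,0,0,0,0,1],[-17.6,-17.8,0,0,0,0,1],[-17.6,-17.8,0,0,0,0,1],[-17.6,-17.8,0,0,0,0,1],[-17.6,-17.8,0,0,0,0,1],[-17.6,-17.8,0,0,0,0,1],[-17.6,-17.8,0,0,0,0,1],[0,0,0,0,0,0,1],[0,0,0,0,0,0,1]])

```text
t: 9.17
eef_pos: [0.5802, -0.0021, 0.2465]
eef_rot: [3.141, -0.001, -3.111]
force: [-0.1, 0.3, -0.2]
width: 0.0935
```

Call:
play_rows(motion=[[-1.7,1.6,5,0,0,-0.012,1],[0,0,10,0,0,0,1],[0,0,10,0,0,0,1],[0,0,10,0,0,0,1],[0,0,10,0,0,0,1],[0,0,10,0,0,0,1],[0,0,7,0,0,0,1],[0,0,3.5,0,0,0,1],[0,0,0,0,0,0,1],[0,0,0,0,0,0,1]])

```text
t: 10.0
eef_pos: [0.5818, 0.0005, 0.1821]
eef_rot: [3.141, -0.0, -3.093]
force: [0.6, -0.3, 0.1]
width: 0.0927
```

```bash
python3 - <<'E'
from h import *
im=np.ascontiguousarray(snapshot("scene")[:,:,::-1])
x0,y0,w,h=255,110,160,150
cv2.imwrite("pics/scene3.png",cv2.resize(im[y0:y0+h,x0:x0+w],None,fx=4,fy=4,interpolation=cv2.INTER_CUBIC))
E
```

```text
(no output)
```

View pics/scene3.png

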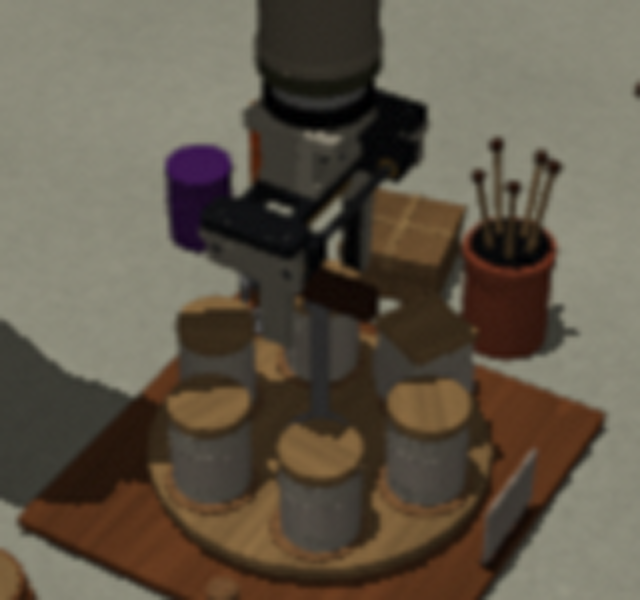

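The fingers straddle the bar at about (340,290) and are clear of the jar lids. I'll close the grip.

Call:
play_rows(motion=[[0,0,0,0,0,0,0],[0,0,0,0,0,0,0],[0,0,0,0,0,0,0],[0,0,0,0,0,0,0],[0,0,0,0,0,0,0],[0,0,0,0,0,0,0],[0,0,0,0,0,0,0],[0,0,0,0,0,0,0],[0,0,0,0,0,0,0],[0,0,0,0,0,0,0]])

```text
t: 10.88
eef_pos: [0.5817, 0.0004, 0.1821]
eef_rot: [3.142, -0.0, -3.093]
force: [-1.0, 0.2, 0.1]
width: 0.0311
```

Call:
play_rows(motion=[[0,0,0,0,0,0,0],[0,0,0,0,0,0,0],[0,0,0,0,0,0,0]])

```text
t: 11.13
eef_pos: [0.5817, 0.0007, 0.1821]
eef_rot: [3.141, 0.0, -3.093]
force: [0.5, 1.3, -0.8]
width: 0.0206
```

```bash
python3 - <<'E'
from h import *
s=sensors.get_state(); print(s)
E
```

```text
{'t': 11.1333, 'q': array([ 0.5036,  0.6376, -0.9163,  1.9394,  0.6513,  0.8921,  0.8681]), 'dq': array([-0.0004,  0.0012, -0.0006,  0.    ,  0.0001, -0.001 , -0.0002]), 'joint_efforts': array([  0.7291, -63.6709, -12.1512, -19.3737,   0.2279,   0.3513,
         0.0049]), 'eef_pos': array([0.5817, 0.0007, 0.1821]), 'eef_rot': array([ 3.1412,  0.    , -3.0932]), 'force': array([ 0.5251,  1.2632, -0.8159]), 'ft_torque': array([ 0.3554, -0.1517, -0.0376]), 'width': 0.020602383718824776}
```

Call:
play_rows(motion=[[0,0,0,0,0,0,0],[0,0,0,0,0,0,0],[0,0,0,0,0,0,0],[0,0,0,0,0,0,0]])

```text
t: 11.47
eef_pos: [0.5817, 0.0007, 0.1821]
eef_rot: [3.141, -0.0, -3.093]
force: [-0.2, 2.2, -0.2]
width: 0.0206
```

Call:
play_rows(motion=[[0,0,0,0,0,0.01,0],[0,0,0,0,0,0.02,0],[0,0,0,0,0,0.03,0],[0,0,0,0,0,0.04,0],[0,0,0,0,0,0.04,0],[0,0,0,0,0,0.04,0],[0,0,0,0,0,0.03,0],[0,0,0,0,0,0.02,0],[0,0,0,0,0,0.01,0],[0,0,0,0,0,0,0]])

```text
t: 12.3
eef_pos: [0.5817, 0.0009, 0.1821]
eef_rot: [3.141, -0.0, 2.949]
force: [-0.5, 5.4, -2.0]
width: 0.0209
```

```bash
python3 - <<'E'
from h import *
s=sensors.get_state(); print(s['q'],s['force'],s['ft_torque'],s['width'],s['eef_rot'])
for n,(f,x0,y0,w,h) in {'top':(4,240,135,150,140),'scene':(4,255,110,160,150)}.items():
    im=np.ascontiguousarray(snapshot(n)[:,:,::-1]); cv2.imwrite(f"pics/{n}4.png",cv2.resize(im[y0:y0+h,x0:x0+w],None,fx=f,fy=f,interpolation=cv2.INTER_CUBIC))
E
```

```text
[ 0.468   0.6146 -0.8528  1.9414  0.6074  0.8634  0.6703] [-0.5311  5.4159 -2.0264] [ 1.1923 -0.2661  0.0005] 0.02092995202654369 [ 3.1409 -0.      2.9492]
```

View pics/scene4.png

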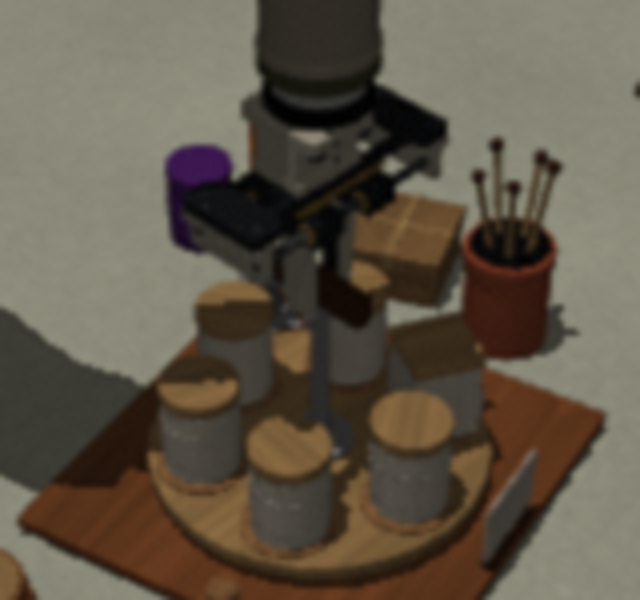

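View pics/top4.png

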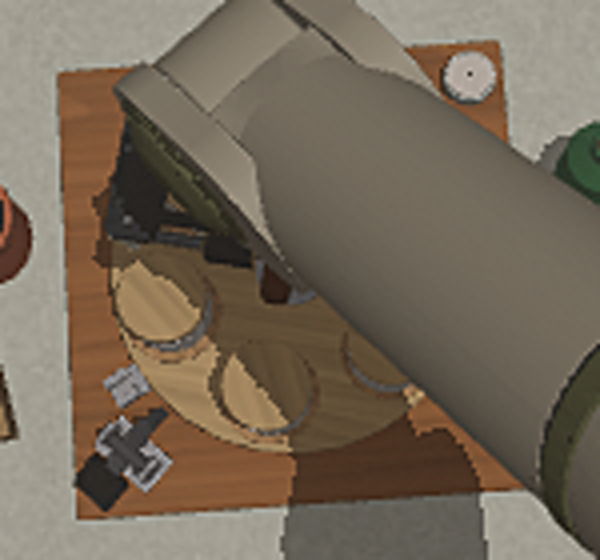

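Both views show the carousel turning clockwise: the keeper at top-view (127,383) has left the catch, whose tooth is raised, and the jars are still upright. I'll carry on, easing the small side load.

Call:
play_rows(motion=[[0,0.5,0,0,0,0.01,0],[0,0.5,0,0,0,0.03,0],[0,0,0,0,0,0.05,0],[0,0,0,0,0,0.05,0],[0,0,0,0,0,0.05,0],[0,0,0,0,0,0.05,0],[0,0,0,0,0,0.05,0],[0,0,0,0,0,0.05,0],[0,0,0,0,0,0.05,0],[0,0,0,0,0,0.05,0]])

```text
t: 13.23
eef_pos: [0.582, 0.0015, 0.1821]
eef_rot: [3.141, -0.0, 2.507]
force: [0.6, 3.9, -2.2]
width: 0.0205
```

Call:
play_rows(motion=[[0,0,0,0,0,0.05,0],[0,0,0,0,0,0.05,0],[0,0,0,0,0,0.05,0],[0,0,0,0,0,0.05,0],[0,0,0,0,0,0.05,0],[0,0,0,0,0,0.04,0],[0,0,0,0,0,0.03,0],[0,0,0,0,0,0.02,0],[0,0,0,0,0,0.01,0],[0,0,0,0,0,0,0]])

```text
t: 14.07
eef_pos: [0.5823, 0.0019, 0.1821]
eef_rot: [3.141, -0.0, 2.159]
force: [2.0, 5.5, -4.0]
width: 0.0207
```

```bash
python3 - <<'E'
from h import *
s=sensors.get_state(); print(s['q'],s['force'],s['ft_torque'],s['width'],s['eef_rot'])
for n,(f,x0,y0,w,h) in {'top':(4,240,135,150,140),'scene':(4,255,110,160,150)}.items():
    im=np.ascontiguousarray(snapshot(n)[:,:,::-1]); cv2.imwrite(f"pics/{n}5f.png",im); cv2.imwrite(f"pics/{n}5.png",cv2.resize(im[y0:y0+h,x0:x0+w],None,fx=f,fy=f,interpolation=cv2.INTER_CUBIC))
E
```

```text
[ 0.3366  0.5536 -0.6388  1.9482  0.4582  0.7862  0.0262] [ 1.9895  5.5175 -4.0126] [ 1.1243 -0.5549  0.0121] 0.020669257998358368 [ 3.1406 -0.0001  2.1589]
```

View pics/scene5.png

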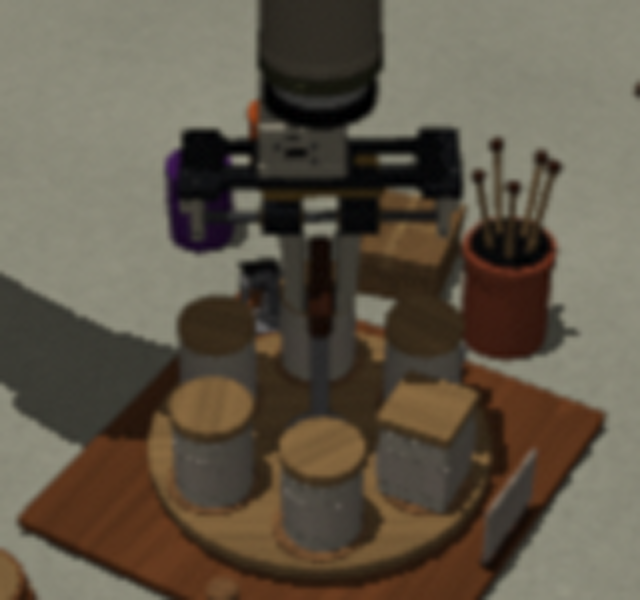

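View pics/top5.png

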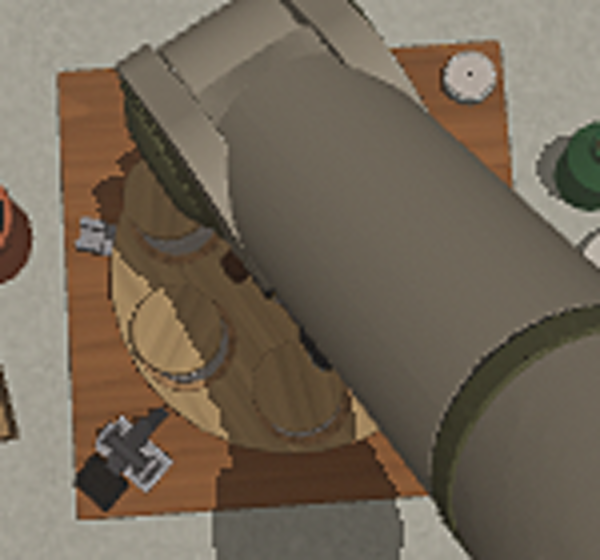

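The square jar is now at the front behind the ticket, scene view (425,440). The handle is gripped and the catch tooth is still up. Next I'll measure the remaining angle from the lids and the keeper.

```bash
python3 - <<'E'
from h import *
c=np.array([.5818,-.0004]); yaw=.042
def P(r,a,z): return np.array([c[0]+r*np.cos(yaw+a),c[1]+r*np.sin(yaw+a),z])
im=cv2.imread("pics/top5f.png"); hsv=cv2.cvtColor(im,cv2.COLOR_BGR2HSV)
k=im[188:200,255:270]; 
m=cv2.inRange(hsv,(0,0,90),(180,70,255)); mm=np.zeros_like(m); mm[188:200,257:270]=m[188:200,257:270]
M=cv2.moments(mm,True); u=(M['m10']/M['m00'],M['m01']/M['m00']); print("keeper px",u,M['m00'])
for z in (.03,.045):
    p=ray("top",u,z)[0,:2]-c; print(z,np.hypot(*p),np.degrees(np.arctan2(p[1],p[0])-yaw), "want 75")
# lids in scene
for name in ("scene0.png","scene5f.png"):
  s=cv2.imread("pics/"+name); im4=cv2.resize(s,None,fx=4,fy=4,interpolation=cv2.INTER_CUBIC)
  h=cv2.cvtColor(im4,cv2.COLOR_BGR2HSV)
  m=cv2.inRange(h,(11,75,90),(25,255,255))
  for a in (-60,-120,0,180):
    q=proj("scene",P(.09,np.radians(a),.122))[0]
    if (a==0 and name!="scene0.png") or (a==180): continue
    x,y=int(q[0]*4),int(q[1]*4); w=np.zeros_like(m); w[y-50:y+42,x-60:x+60]=m[y-50:y+42,x-60:x+60]
    w=cv2.morphologyEx(w,cv2.MORPH_OPEN,np.ones((5,5)))
    cc=max(cv2.findContours(w,0,2)[0],key=cv2.contourArea); e=cv2.fitEllipse(cv2.convexHull(cc))
    p=ray("scene",((e[0][0]+.5)/4-.5,(e[0][1]+.5)/4-.5),.120)[0,:2]-c
    print(name,a,np.array(e[0])/4,e[1],np.hypot(*p),np.degrees(np.arctan2(p[1],p[0])-yaw))
E
```

```text
keeper px (262.83673469387753, 193.6530612244898) 49.0
0.03 0.1466050160382931 75.41525822702086 want 75
0.045 0.1439652622364846 76.29381747097787 want 75
scene0.png -60 [332.8802 223.9027] (104.20155334472656, 142.46376037597656) 0.09628749107381666 -61.12989303235119
scene0.png -120 [302.3272 210.7489] (80.04634857177734, 114.71348571777344) 0.10012782226718064 -123.7514028018569
scene0.png 0 [359.8655 211.9439] (76.5602035522461, 142.16896057128906) 0.08713114919880292 -2.162988202457833
scene5f.png -60 [333.3717 223.2329] (65.28219604492188, 103.70674896240234) 0.09359728152956615 -60.35841685213205
scene5f.png -120 [305.2181 212.7298] (62.84410095214844, 106.24259948730469) 0.09652728013229707 -117.116989405726
```

The keeper reads about 0.4–1.3° short and the tool's yaw 0.9° short, so they agree. I'll trim by 0.016 rad and let it settle.

Call:
play_rows(motion=[[0,0,0,0,0,0.008,0],[0,0,0,0,0,0.008,0],[0,0,0,0,0,0,0],[0,0,0,0,0,0,0],[0,0,0,0,0,0,0],[0,0,0,0,0,0,0],[0,0,0,0,0,0,0],[0,0,0,0,0,0,0]])

```text
t: 14.83
eef_pos: [0.5823, 0.0019, 0.1821]
eef_rot: [3.141, -0.0, 2.144]
force: [0.8, 5.4, -4.6]
width: 0.0204
```

```bash
python3 - <<'E'
from h import *
c=np.array([.5818,-.0004]); yaw=.042
s=sensors.get_state(); print(s['t'],s['force'],s['ft_torque'],s['width'],s['eef_rot'],s['eef_pos'])
im=np.ascontiguousarray(snapshot("top")[:,:,::-1]); cv2.imwrite("pics/top6.png",im)
sc=np.ascontiguousarray(snapshot("scene")[:,:,::-1])
hsv=cv2.cvtColor(im,cv2.COLOR_BGR2HSV)
m=cv2.inRange(hsv,(0,0,90),(180,70,255)); mm=np.zeros_like(m); mm[188:200,257:270]=m[188:200,257:270]
M=cv2.moments(mm,True); u=(M['m10']/M['m00'],M['m01']/M['m00'])
for z in (.03,.045):
    p=ray("top",u,z)[0,:2]-c; print(z,np.hypot(*p),np.degrees(np.arctan2(p[1],p[0])-yaw), "want 75")
# overlay: radial line axis->ticket at lid height, lid centre predictions, ticket
f=4;x0,y0=255,130
z=cv2.resize(sc[y0:y0+150,x0:x0+160],None,fx=f,fy=f,interpolation=cv2.INTER_CUBIC)
for a in (0,-60,-120,60,120,180):
    X=np.array([c[0]+.09*np.cos(yaw+np.radians(a)),c[1]+.09*np.sin(yaw+np.radians(a)),.122])
    q=(proj("scene",X)[0]-[x0,y0]+.5)*f; cv2.drawMarker(z,(int(q[0]),int(q[1])),(0,0,255),0,10,1)
cv2.imwrite("pics/scene6.png",z)
E
```

```text
14.8333 [ 0.7915  5.4292 -4.6187] [ 1.0781 -0.5282 -0.0009] 0.020392283288107584 [ 3.1406 -0.0003  2.1435] [0.5823 0.0019 0.1821]
0.03 0.14736488602781245 74.66322690322033 want 75
0.045 0.14468635520341852 75.53317619930031 want 75
```

View pics/scene6.png

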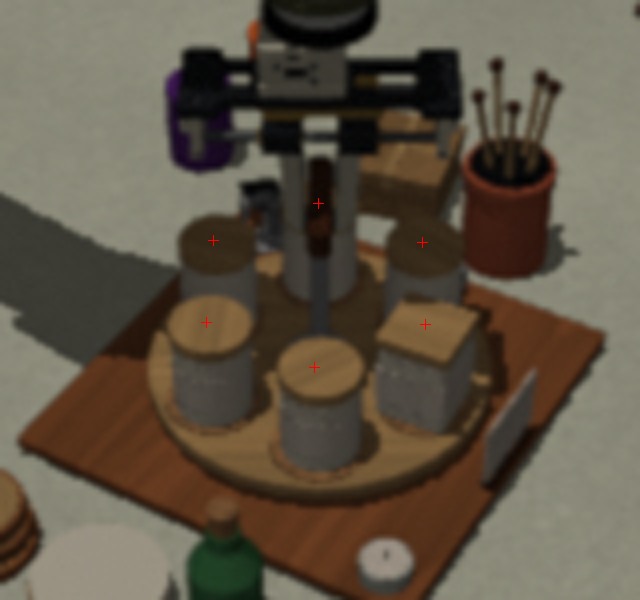

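View pics/top6.png

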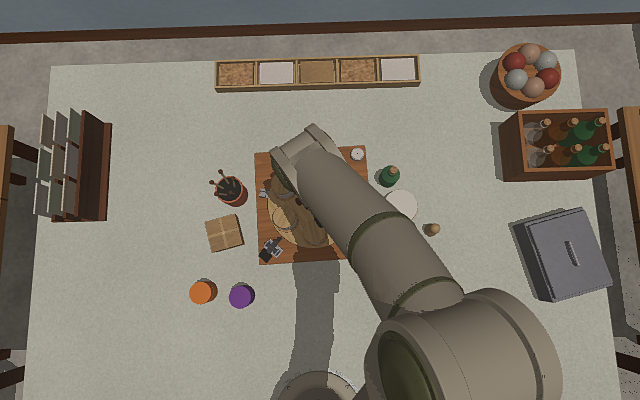

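The keeper now reads 74.7–75.5° against a target of 75°. All visible lids are within a pixel of their predicted marks, and nothing else on the stall has moved. The grip is firm and still, so I'm handing in.

```bash
python3 -c "
from rig import ticket; print(ticket.hand_in())"
```

```text
the job is handed in; nothing more can be done
None
```

The carousel is unlocked, the square jar stands behind the ticket, and the arm is still gripping the T-handle; I handed the job in at about 15 s.

- **Catch:** I pressed the pad to its stop, where the force reached 16 N. The pictures afterwards show the pad down, the tooth up and the keeper free.
- **Turning:** I gripped the T-handle and turned the carousel 60° clockwise, then trimmed it by 0.016 rad.
- **Position:** The keeper reads 74.7–75.5° against the 75° wanted. The tool has turned 1.047 rad, as planned.
- **Jars and stall:** Every jar I could see is upright on its seat, and nothing else in view has moved.

Three checks were weaker or slightly off:
- **Lid measurement:** Measuring the angle from the lid outlines gave readings up to about 4° off, so I did not rely on it.
- **Finger gap:** The fingers read 20.4 mm on the 18 mm bar, with a side load of about 5 N on the grip. It was steady.
- **Front of the carousel:** From above, the arm hides the front, so the square jar's place was confirmed only from the scene camera and the keeper.

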